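# Kit the cleaning-robot spares into their matching trays

## Robot

A 6-joint arm with a two-finger parallel gripper is mounted at the origin on a cart in front of the work surface, level with it; the furniture and walls round the work are solid. World frame = base frame: x ahead of the robot, y to its left, z up, the work surface at z = 0. Lengths are in m, angles in rad, forces in N, time in s.
With the tool pointing down it reaches from about 0.35 to 0.875 m from the base axis. Payload 4.2 kg.
Tool frame: the origin (TCP) lies on the mounting face of the last link; the fingertips stand 182 mm ahead of it and the grasp point (between the pads) lies 164 mm ahead of it; z points along the fingers, y is the line along which they close (so a half turn about z gives the same grasp; the last joint's range is limited). The gripper opens to 87 mm and grips with 3 to 60 N. Pads are 19 mm wide; open, the fingers measure 117 mm over their backs; the gripper's body (75 mm by 190 mm) begins 51 mm behind the grasp point.
Start: joints at [1.372, 0.385, 0.008, 0, -1.194, -0.259], TCP at [0.276, 0.561, 0.405] pointing down, gripper open.
Joint ranges: [-3.14, 3.14], [-1.21, 2.06], [-1.07, 1.41], [-3.16, 2.05], [-2.99, -0.16], [-3.1, 3.1]. Speed limits (rad/s): [2.79, 2.79, 3.14, 3.14, 3.14, 3.14].

## Interface

Orientations are given as [roll, pitch, yaw] about the fixed x, y, z axes, in that order (R = Rz(yaw) Ry(pitch) Rx(roll)).
In Python, from rig import move_to, servo_line, move_joints, ungrasp, close_gripper, sleep, solve_ik, capture, calibration, IKError, close_job, get_time_s, get_joints, get_joint_velocities, get_effort, get_ee_pos, get_orientation, get_wrist_force, get_torque, get_grip_width, get_grasp_force gives the robot as it stands. Calls block until the motion is done:
- move_to(position, orientation): joint-space move of the TCP to a pose.
- servo_line(position, orientation=None, velocity=0.15, f_stop=None): straight line of the TCP; orientation=None keeps the orientation; velocity is the mean speed in m/s. With f_stop (N) it stops when the force on the tool has changed by that much, and returns True; else False.
- move_joints(angles): joint-space move.
- ungrasp() and close_gripper(f_grip=None): open the fingers fully, or close them until they stop; f_grip is the grip in N (None keeps the last).
- sleep(seconds).
- solve_ik(position, orientation): joint angles nearest the present ones, or None.
- capture(name): name is "side" or "top" or "wrist"; returns the picture (384x512x3 uint8, red, green, blue); there is no depth.
- calibration(name): a dict with "fovy" (degrees; the focal length in pixels is half the picture's height over the tangent of half this angle, whatever the lens; pixels are square), "cx", "cy" (the principal point, pixels), "k1" (the pictures are not rectified: a ray, as slopes to the right and down, at radius r is drawn at 1 + k1 r^2 times it, then the intrinsics apply), "R" (3x3) and "t" (3): a world point X has camera coordinates R X + t; the wrist camera has in their place "hand_eye" (4x4, takes a point from camera to tool coordinates, whose origin is the TCP and whose axes are the flange's). Camera axes: x right, y down, z forward; pixel columns grow to the right and rows downward; lengths in m; the calibration is good to about 2 mm. A picture is of the moment at which its call begins: read the wrist's pose just before it. calibration takes no time and is no camera call.
A pose or a line that the arm cannot do raises IKError and nothing moves.
- close_job(): hands the job in; it is judged then, once.
Readings, each from a call of its own:
- get_time_s(): time.
- get_joints(): joint angles.
- get_joint_velocities(): joint speeds.
- get_effort(): joint torques, N m.
- get_ee_pos(): TCP position.
- get_orientation(): TCP orientation.
- get_wrist_force(): force on the tool from outside, world axes, zero at the start.
- get_torque(): the same for the moment, N m.
- get_grip_width(): opening from 0.0 (shut) to 1.0 (fully open).
- get_grasp_force(): force on a finger pad.
Only numpy, scipy, OpenCV 4.12 (cv2) and the standard library are available. Lean on these libraries where they do the work, as an engineer would, in place of code of your own. Each camera call takes 0.05 s, during which the arm holds its last target. There are 200 camera calls.

## Task

Kit up the spare parts for the robot cleaner: put the drive wheel, the filter cassette, the longer trim strip and the shorter trim strip each into the low black-rimmed tray whose recess matches its outline (each tray is only slightly larger than its own part), lying flat on the tray's floor within the rim, right way up as it lay on the bench. Leave the blue pry tool and the black tweezers that lie among them where they are.

Things in the scene. Friction and masses are not known exactly. Their poses are not given: they have to be found in the camera images.
- wheel: The robot cleaner's drive wheel, a black ribbed disc lying flat with a grey hub cap: solid body 64 mm across (68 mm over the ribs), 24 mm high, about 90 g. Origin: centre of its underside; z up. Loose, starts lying flat on the bench. Its yaw does not matter.
- filter: A white rectangular filter cassette with pleats, 48 mm (x) by 90 mm (y) by 18 mm high, about 35 g; grip it across the 48 mm. Origin: centre of its underside; z up. Loose, starts lying flat on the bench.
- strip_long: The longer of two black moulded trim strips, 26 mm (x) by 127 mm (y) by 15 mm high over its bosses (solid to 12 mm), about 50 g; grip it across the 26 mm. Origin: centre of its underside; z up. Loose, starts lying flat on the bench.
- strip_short: The shorter of two black moulded trim strips, 26 mm (x) by 92 mm (y) by 15 mm high over its bosses (solid to 12 mm), about 50 g; grip it across the 26 mm. Origin: centre of its underside; z up. Loose, starts lying flat on the bench.
- tray_round: Round kitting tray, 94 mm across, with a round recess 80 mm in diameter, for the wheel. Fixed to the bench. Origin: centre of its underside, on the bench. Floor 3 mm thick, rim 7 mm thick with its top 9 mm above the bench, so the recess is 6 mm deep; the rim has a 52 mm wide finger gap on its +x and -x sides. Grey plastic floor and black rim, like the other trays.
- tray_wide: Wide rectangular kitting tray, 78 by 120 mm, recess 64 mm (x) by 106 mm (y), for the filter. Fixed to the bench, long sides along its y axis. Origin: centre of its underside, on the bench. Floor 3 mm thick, rim 7 mm thick with its top 9 mm above the bench, so the recess is 6 mm deep; the rim has a 52 mm wide finger gap in the middle of each long side (the +x and -x sides). Grey plastic floor and black rim, like the other trays.
- tray_long: Long narrow kitting tray, 56 by 157 mm, recess 42 mm (x) by 143 mm (y), for the longer strip. Fixed to the bench, long sides along its y axis. Origin: centre of its underside, on the bench. Floor 3 mm thick, rim 7 mm thick with its top 9 mm above the bench, so the recess is 6 mm deep; the rim has a 52 mm wide finger gap in the middle of each long side (the +x and -x sides). Grey plastic floor and black rim, like the other trays.
- tray_short: Short narrow kitting tray, 56 by 122 mm, recess 42 mm (x) by 108 mm (y), for the shorter strip. Fixed to the bench, long sides along its y axis. Origin: centre of its underside, on the bench. Floor 3 mm thick, rim 7 mm thick with its top 9 mm above the bench, so the recess is 6 mm deep; the rim has a 52 mm wide finger gap in the middle of each long side (the +x and -x sides). Grey plastic floor and black rim, like the other trays.
- pry_tool: A blue plastic pry tool lying on the bench beside the work, 12 by 145 by 8 mm, lying along its y axis; to be left where it is. Origin: centre of its underside.
- tweezers: Black tweezers lying on the bench beside the work, 13 by 118 by 8 mm, lying along their y axis; to be left where they are. Origin: centre of their underside.
There are look-alikes about, which are no part of the job. What is shaped like the strip_long but yellow is not meant. Leave any turquoise look-alike of the strip_short alone.

How it is judged:
By the outcome, as a careful person would: the job done as asked, in the order asked, and still so for the second after the job is handed in, with the robot touching nothing.
It also fails if it takes over 91 s, if anything falls off the work surface, if the arm or the gripper's body presses on something with over 40 N, if the wrist force passes 120 N, or if a joint passes its speed limit or range.

## Working session

There is one attempt and no reset: what is moved stays moved. The work goes in short steps, each a Python script; the robot and the scene stay as the last script left them, time stands still between calls to the robot, and variables do not carry over. Pictures are saved under pics/ and viewed, at most 14 in all, crops included, and the job is handed in when it is done.

```bash
ls; mkdir -p pics; python3 - <<'E'
from rig import *
import cv2
for n in ("top","side"):
    im=capture(n); cv2.imwrite(f"pics/{n}0.png",im[:,:,::-1]); 
    c=calibration(n); print(n,c)
cv2.imwrite("pics/top0b.png",cv2.resize(cv2.imread("pics/top0.png"),(800,600),interpolation=cv2.INTER_CUBIC))
print(calibration("wrist"),get_ee_pos(),get_orientation(),get_time_s())
E
```

```text
pics
top {'fovy': 56.90324012184141, 'cx': 250.29913188967438, 'cy': 195.74751154394804, 'k1': -0.06197949444857463, 'R': array([[ 0.01160693, -0.99986585,  0.01155649],
       [-0.98651801, -0.0133372 , -0.16310838],
       [ 0.16324063, -0.0095075 , -0.98654047]]), 't': array([0.01689502, 0.51935166, 0.8976753 ])}
side {'fovy': 56.57781971828169, 'cx': 251.85285069748878, 'cy': 188.10236566465247, 'k1': -0.08825919784324668, 'R': array([[ 0.99014397, -0.14002587, -0.00277059],
       [-0.06603156, -0.44929063, -0.89094206],
       [ 0.12351014,  0.88234386, -0.45410854]]), 't': array([-0.52977547,  0.08480651,  0.90214476])}
{'fovy': 61.8141472424705, 'cx': 259.31349408969027, 'cy': 191.89717993088064, 'k1': 0.02087457719214955, 'hand_eye': array([[ 6.78268257e-04, -9.67248367e-01, -2.53830923e-01,
         6.91916872e-02],
       [ 9.99999436e-01,  4.48729489e-04,  9.62195652e-04,
        -5.63343919e-04],
       [-8.16780752e-04, -2.53831432e-01,  9.67248126e-01,
         2.04613252e-02],
       [ 0.00000000e+00,  0.00000000e+00,  0.00000000e+00,
         1.00000000e+00]])} [0.27611101 0.56050086 0.40377335] [ 3.13967326e+00 -9.25599961e-05 -4.57971749e-01] 0.1
```

View pics/top0b.png

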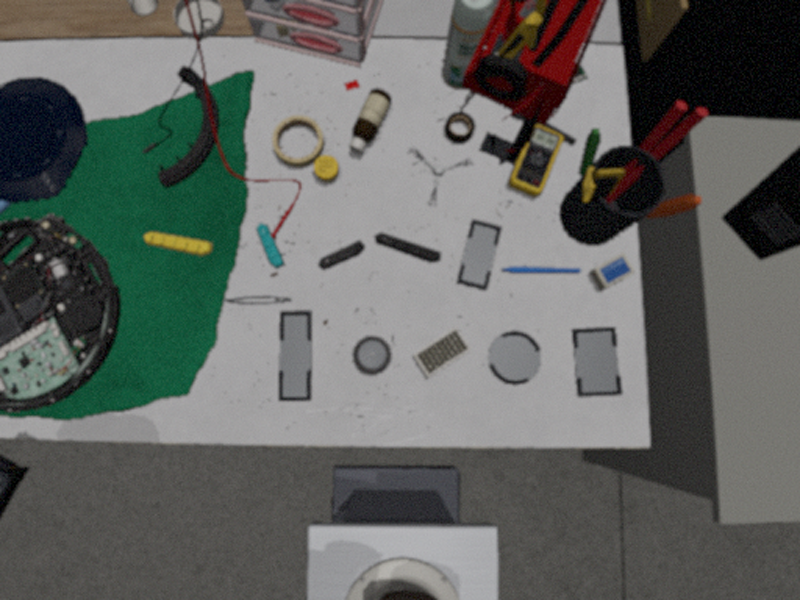

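View pics/side0.png

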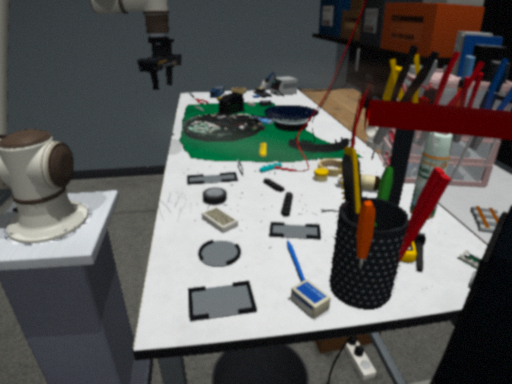

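The top view (800x600 px) shows these:
- **Parts:** wheel (372,355), filter (441,354), and two black strips at (342,254), shorter, and (408,247), longer.
- **Trays:** (296,355), (480,255), round at (515,357), and (597,361).
- **Leave alone:** blue pry tool (541,270), tweezers (258,300), and the yellow (178,243) and turquoise (270,245) look-alikes.

Next I'll measure the outlines.

```bash
cat > h.py <<'E'
import numpy as np, cv2
from rig import *
from scipy.spatial.transform import Rotation as Ro
def cam(name,pose=None):
    c=calibration(name); f=192/np.tan(np.radians(c["fovy"]/2))
    if name=="wrist":
        T=np.eye(4); T[:3,:3]=Ro.from_euler("xyz",pose[1]).as_matrix(); T[:3,3]=pose[0]
        M=np.linalg.inv(T@np.array(c["hand_eye"])); R,t=M[:3,:3],M[:3,3]
    else: R,t=np.array(c["R"]),np.array(c["t"])
    return dict(K=np.array([[f,0,c["cx"]],[0,f,c["cy"]],[0,0,1.]]),D=np.array([c["k1"],0,0,0.]),R=R,t=t)
def cast(C,px,z):
    """pixels (N,2) -> world points on plane z"""
    u=cv2.undistortPoints(np.asarray(px,float).reshape(-1,1,2),C["K"],C["D"]).reshape(-1,2)
    d=np.c_[u,np.ones(len(u))]@C["R"]; o=-C["R"].T@C["t"]
    return (o+d*((z-o[2])/d[:,2])[:,None])[:,:2]
def proj(C,P):
    return cv2.projectPoints(np.asarray(P,float).reshape(-1,1,3),cv2.Rodrigues(C["R"])[0],C["t"],C["K"],C["D"])[0].reshape(-1,2)
def rect(P):
    """min-area rectangle in world: centre, short, long (mm), yaw of the long axis (deg, mod 180)"""
    (c,_,_)=r=cv2.minAreaRect((P*1000).astype(np.float32)); b=cv2.boxPoints(r)
    e=[b[1]-b[0],b[2]-b[1]]; e.sort(key=np.linalg.norm)
    return np.array(c)/1000,np.linalg.norm(e[0]),np.linalg.norm(e[1]),np.degrees(np.arctan2(e[1][1],e[1][0]))%180
def blobs(im,thr,amin,k=3):
    g=cv2.cvtColor(im,cv2.COLOR_RGB2GRAY)
    m=cv2.morphologyEx((g<thr).astype(np.uint8),cv2.MORPH_CLOSE,np.ones((k,k)))
    return [c for c in cv2.findContours(m,cv2.RETR_EXTERNAL,cv2.CHAIN_APPROX_NONE)[0] if cv2.contourArea(c)>amin]
E
python3 - <<'E'
from h import *
im=cv2.imread("pics/top0.png")[:,:,::-1].copy(); C=cam("top"); print("cam",-C["R"].T@C["t"])
pts=dict(long_tray=(296,355,.0045),tray2=(480,255,.0045),rnd=(515,357,.0045),wide=(597,361,.0045),wheel=(372,355,.012),filt=(441,354,.009),sA=(342,254,.007),sB=(408,247,.007))
g=cv2.cvtColor(im,cv2.COLOR_RGB2GRAY); print("bench",np.median(g[140:280,150:400]))
B=blobs(im,150,40)
for n,(x,y,z) in pts.items():
    p=(x/1.5625,y/1.5625)
    for c in B:
        if cv2.pointPolygonTest(c,p,False)>=0:
            c=cv2.convexHull(c); print(n,p,*[np.round(v,3) for v in rect(cast(C,c.reshape(-1,2),z))])
crop=cv2.resize(im[140:260,90:410],(800,300),interpolation=cv2.INTER_CUBIC); cv2.imwrite("pics/crop.png",crop[:,:,::-1])
E
```

```text
cam [0.36561659 0.0323541  0.97010837]
bench 161.0
long_tray (189.44, 227.2) [ 0.588 -0.009] 1163.611 1659.763 91.304
tray2 (307.2, 163.2) [ 0.588 -0.009] 1163.611 1659.763 91.304
rnd (329.6, 228.48) [ 0.588 -0.009] 1163.611 1659.763 91.304
wide (382.08, 231.04) [ 0.588 -0.009] 1163.611 1659.763 91.304
wheel (238.08, 227.2) [ 0.587 -0.009] 1154.573 1646.871 91.304
filt (282.24, 226.56) [ 0.587 -0.009] 1158.188 1652.028 91.304
sA (218.88, 162.56) [ 0.588 -0.009] 1160.598 1655.466 91.304
sB (261.12, 158.08) [ 0.588 -0.009] 1160.598 1655.466 91.304
```

View pics/crop.png

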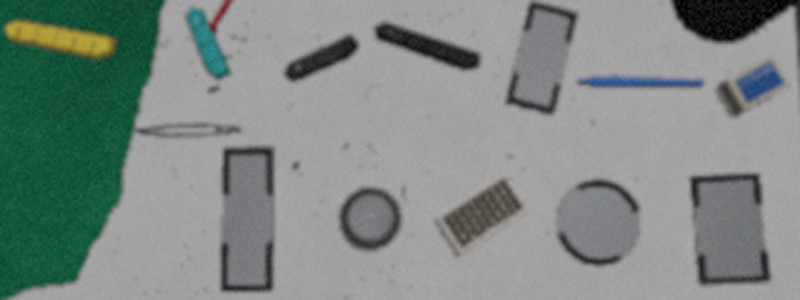

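The crop shows the strips clearly: the short one at crop (322,58) and the long one at (428,46), both black. The yellow and turquoise look-alikes are at (60,38) and (208,43). I'll measure again inside windows with tighter thresholds.

```bash
python3 - <<'E'
from h import *
im=cv2.imread("pics/top0.png")[:,:,::-1].copy(); C=cam("top")
# crop-px centre, half-window (full px), height, threshold
pts=dict(long_tray=((248,220),34,34,.0045,100),tray2=((541,58),18,25,.0045,100),rnd=((598,222),24,24,.0045,100),wide=((731,228),24,28,.0045,100),wheel=((370,219),18,18,.012,125),filt=((482,216),24,22,.018,135),sA=((322,58),18,14,.007,110),sB=((428,46),24,14,.007,110))
g=cv2.cvtColor(im,cv2.COLOR_RGB2GRAY)
for n,((x,y),w,h,z,thr) in pts.items():
    x,y=int(90+x/2.5),int(140+y/2.5); s=np.s_[max(y-h,0):y+h,x-w:x+w]
    m=(g[s]<thr).astype(np.uint8)
    k,l,st,_=cv2.connectedComponentsWithStats(m,connectivity=8)
    q=np.argwhere(np.isin(l,[i for i in range(1,k) if st[i,4]>=8]))[:,::-1]+[x-w,y-h]
    P=cast(C,q,z); c,a,b,yw=rect(P)
    print(n,np.round(c,4),"size",round(a),round(b),"yaw",round(yw,1),"R",round(np.hypot(*c),3))
E
```

```text
long_tray [0.4367 0.1906] size 52 156 yaw 2.0 R 0.476
tray2 [ 0.6223 -0.1333] size 54 122 yaw 166.1 R 0.636
rnd [ 0.4374 -0.1936] size 69 92 yaw 158.9 R 0.478
wide [ 0.4318 -0.3394] size 78 118 yaw 2.8 R 0.549
wheel [0.437  0.0553] size 65 68 yaw 1.3 R 0.44
filt [ 0.4408 -0.0622] size 44 90 yaw 123.5 R 0.445
sA [0.6159 0.114 ] size 23 88 yaw 116.1 R 0.626
sB [ 0.6314 -0.0042] size 24 123 yaw 71.8 R 0.631
```

Sizes match: sA is 92 mm (short) and sB is 127 mm (long). The trays come out at 156 (long), 122 (short), round and wide. I'll take one higher-resolution wrist view over all of them to refine.

```bash
python3 - <<'E'
from h import *
import json
move_to([0.54,-0.09,0.47],[np.pi,0,0]); sleep(0.3)
pose=[list(map(float,get_ee_pos())),list(map(float,get_orientation()))]
im=capture("wrist"); json.dump(pose,open("pose1.json","w")); print(pose,get_time_s(),get_joints())
cv2.imwrite("pics/w1.png",im[:,:,::-1]); cv2.imwrite("pics/w1b.png",cv2.resize(im,(800,600),interpolation=cv2.INTER_CUBIC)[:,:,::-1])
C=cam("wrist",pose); print(proj(C,[[.437,.055,.012],[.4408,-.0622,.009],[.6314,-.0042,.007],[.4318,-.3394,.0045],[.4367,.1906,.0045]])*1.5625)
E
```

```text
[[0.5400887623812026, -0.08969391171167694, 0.46994933024305585], [3.141556186829388, 0.00011661099731852254, 0.0005052368640523497]] 2.95 [ 1.31506309e-01  2.12027851e-01 -7.30485560e-02  4.66473269e-05
 -1.28576451e+00  1.43970176e+00]
[[249.61581234 359.5134203 ]
 [375.882641   354.5418514 ]
 [303.81795852 140.67639868]
 [669.96588167 362.42462259]
 [106.81338375 357.0215528 ]]
```

View pics/w1b.png

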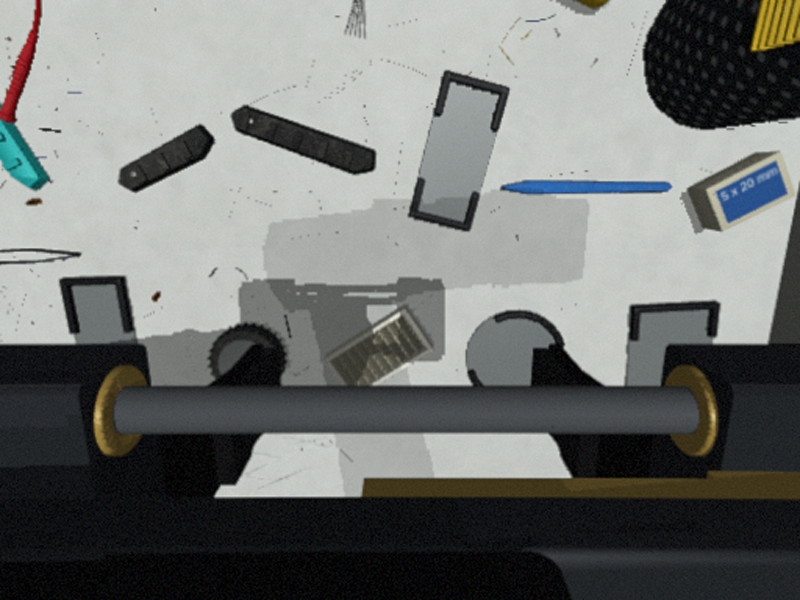

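The wrist view shows the short strip at (166,158), the long strip at (304,140) and tray_short at (459,150). The gripper hides the lower row, so I'll take one more view further back for the wheel, filter and the other trays.

```bash
python3 - <<'E'
from h import *
import json
move_to([0.38,-0.09,0.47],[np.pi,0,0]); sleep(0.3)
pose=[list(map(float,get_ee_pos())),list(map(float,get_orientation()))]
im=capture("wrist"); json.dump(pose,open("pose2.json","w")); print(pose,get_time_s(),get_joints())
cv2.imwrite("pics/w2.png",im[:,:,::-1]); cv2.imwrite("pics/w2b.png",cv2.resize(im,(800,600),interpolation=cv2.INTER_CUBIC)[:,:,::-1])
E
```

```text
[[0.380883291932213, -0.08989431596384334, 0.4696483383801425], [3.141365353733321, 0.0010066148157834576, -0.00016144407585416687]] 3.9833 [ 1.88894901e-01 -7.80937424e-02 -3.91055434e-01  2.97036461e-05
 -1.25885616e+00  1.38178252e+00]
```

View pics/w2b.png

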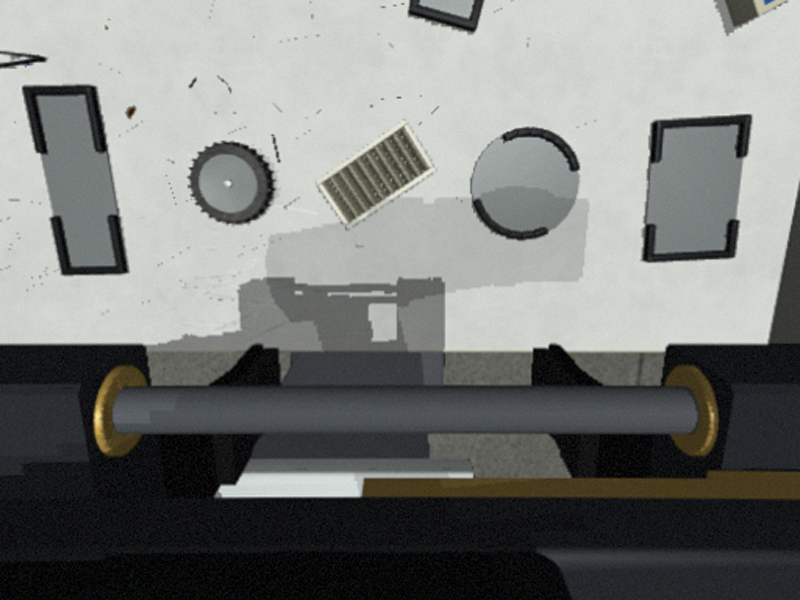

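This view shows the wheel (231,183), filter (377,175), round tray (525,184), wide tray (697,188) and long tray (76,180). Now I'll measure them all in the two wrist pictures.

```bash
cat > meas.py <<'E'
from h import *
import json
W={i:(cv2.cvtColor(cv2.imread(f"pics/w{i}.png"),cv2.COLOR_BGR2GRAY),cam("wrist",json.load(open(f"pose{i}.json")))) for i in (1,2)}
# picture, centre and half-window in enlarged px, height, threshold
pts=dict(tray_long=(2,(76,180),62,104,.0045,80),tray_round=(2,(525,184),60,65,.009,80),tray_wide=(2,(697,188),62,85,.0045,80),
 tray_short=(1,(459,150),54,88,.0045,80),wheel=(2,(231,183),50,50,.012,125),filter=(2,(377,175),62,54,.017,150),
 strip_short=(1,(166,158),52,40,.006,110),strip_long=(1,(304,140),76,40,.006,110))
out={}
for n,(i,(x,y),w,h,z,thr) in pts.items():
    g,C=W[i]; x,y,w,h=[int(v/1.5625) for v in (x,y,w,h)]; x0,y0=max(x-w,0),max(y-h,0)
    m=(g[y0:y+h,x0:x+w]<thr).astype(np.uint8)
    k,l,st,_=cv2.connectedComponentsWithStats(m,connectivity=8)
    q=np.argwhere(np.isin(l,[j for j in range(1,k) if st[j,4]>=25]))[:,::-1]+[x0,y0]
    P=cast(C,q,z); c,a,b,yw=rect(P); out[n]=[c[0],c[1],yw]
    if n=="tray_round":
        (cc,r)=cv2.minEnclosingCircle((P*1000).astype(np.float32)); d=P-np.array(cc)/1000
        yw=(np.degrees(np.angle((np.exp(2j*np.arctan2(d[:,1],d[:,0]))).mean()))/2)%180
        out[n]=[cc[0]/1000,cc[1]/1000,yw]; print("round r",r)
    print(n,np.round(out[n],4),"size",round(a,1),round(b,1))
json.dump({k:list(map(float,v)) for k,v in out.items()},open("est.json","w"))
E
python3 meas.py
```

```text
tray_long [0.4353 0.1908 1.359 ] size 59.0 156.2
round r 46.79773712158203
tray_round [  0.4361  -0.1919 156.6215] size 70.6 92.7
tray_wide [ 0.43   -0.3387  3.2233] size 80.6 119.4
tray_short [ 6.212000e-01 -1.332000e-01  1.659424e+02] size 55.7 122.3
wheel [4.37400e-01 5.79000e-02 7.86624e+01] size 67.6 72.2
filter [ 4.442000e-01 -6.440000e-02  1.233528e+02] size 39.7 81.6
strip_short [6.150000e-01 1.132000e-01 1.168185e+02] size 25.3 91.2
strip_long [ 6.31500e-01 -3.80000e-03  7.14127e+01] size 24.8 124.5
```

Both cameras agree within about 3 mm and the sizes fit. I'll start with the wheel.

```bash
cat > pp.py <<'E'
from h import *
import json
HOV=0.285
def go(x,y,yaw,z=HOV):
    """hover over (x,y) with tool x along yaw (deg, mod 180); takes the half turn that is nearer in joints"""
    q0=np.array(get_joints()); best=None
    for a in (yaw,yaw-180,yaw+180):
        a=np.radians(a)
        if abs(a)>np.pi: continue
        q=solve_ik([x,y,z],[np.pi,0,a])
        if q is not None:
            d=np.abs(np.array(q)-q0).max()
            if best is None or d<best[0]: best=(d,a)
    move_to([x,y,z],[np.pi,0,best[1]]); return [np.pi,0,best[1]]
def pick(x,y,yaw,tip,f):
    o=go(x,y,yaw)
    hit=servo_line([x,y,0.182+tip],o,velocity=0.12,f_stop=15)
    close_gripper(f); w=get_grip_width()*87
    servo_line([x,y,HOV],o,velocity=0.2)
    print("pick hit",hit,"width mm",round(w,1),"after lift",round(get_grip_width()*87,1),"F",get_grasp_force(),"t",get_time_s())
def place(x,y,yaw,tip):
    o=go(x,y,yaw)
    hit=servo_line([x,y,0.182+tip+0.004],o,velocity=0.1,f_stop=10)
    print("place hit",hit,np.round(get_ee_pos(),4))
    sleep(0.2); ungrasp(); sleep(0.1); servo_line([x,y,HOV],o,velocity=0.2); print("t",get_time_s())
E=json.load(open("est.json"))
E
python3 - <<'E'
from pp import *
t=E["tray_round"]
pick(.4372,.0568,t[2],.004,20)
place(*t,.004)
E
```

```text
pick hit False width mm 62.6 after lift 62.1 F 19.91840683959964 t 7.125
place hit True [ 0.4359 -0.1913  0.1892]
t 10.75
```

```bash
python3 - <<'E'
from pp import *
f=E["filter"]
pick(*f,.003,15)
place(*E["tray_wide"],.003)
move_to([0.36,-0.22,0.45],[np.pi,0,0]); sleep(.2)
pose=[list(map(float,get_ee_pos())),list(map(float,get_orientation()))]; json.dump(pose,open("pose3.json","w"))
im=capture("wrist"); cv2.imwrite("pics/w3.png",im[:,:,::-1]); cv2.imwrite("pics/w3b.png",cv2.resize(im,(800,600),interpolation=cv2.INTER_CUBIC)[:400,:,::-1]); print(get_time_s())
E
```

```text
pick hit False width mm 47.7 after lift 48.1 F 14.999480098485947 t 13.9667
place hit False [ 0.4303 -0.3387  0.1894]
t 18.2833
20.9667
```

View pics/w3b.png

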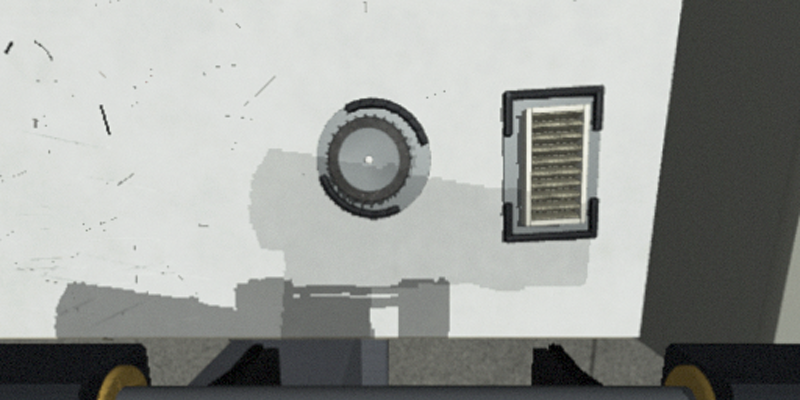

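The wheel at (369,161) is in the round tray but about 5 px left of centre. The filter at (556,165) is inside the wide tray. I'll measure the wheel's offset and tilt.

View pics/wheelcrop.png

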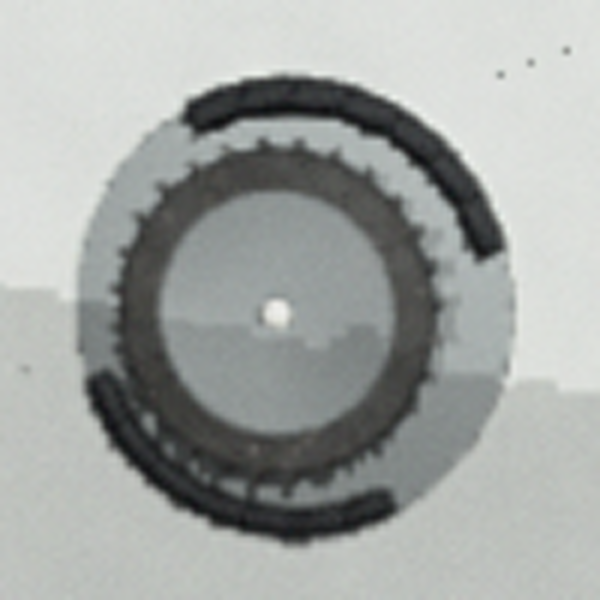

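With the parallax corrected, the wheel is 2 mm off centre and flat, and the filter is inside its rim. Next come the strips, long first.

```bash
python3 - <<'E'
from pp import *
pick(*E["strip_long"],.003,20)
place(*E["tray_long"],.003)
pick(*E["strip_short"],.003,20)
place(*E["tray_short"],.003)
for i,(x,y) in {4:(.54,-.09),5:(.38,-.09)}.items():
    move_to([x,y,0.47],[np.pi,0,0]); sleep(.2)
    pose=[list(map(float,get_ee_pos())),list(map(float,get_orientation()))]; json.dump(pose,open(f"pose{i}.json","w"))
    im=capture("wrist"); cv2.imwrite(f"pics/w{i}.png",im[:,:,::-1])
a,b=[cv2.resize(cv2.imread(f"pics/w{i}.png"),(800,600),interpolation=cv2.INTER_CUBIC)[:290] for i in (4,5)]
cv2.imwrite("pics/w45.png",np.vstack([a,b])); print(get_time_s())
E
```

```text
pick hit False width mm 23.3 after lift 23.3 F 19.991438314318657 t 25.0917
place hit False [0.4356 0.1909 0.1895]
t 29.8917
pick hit False width mm 23.2 after lift 23.0 F 19.960121833064477 t 33.3833
place hit False [ 0.6215 -0.1331  0.1897]
t 37.8083
39.8333
```

View pics/w45.png

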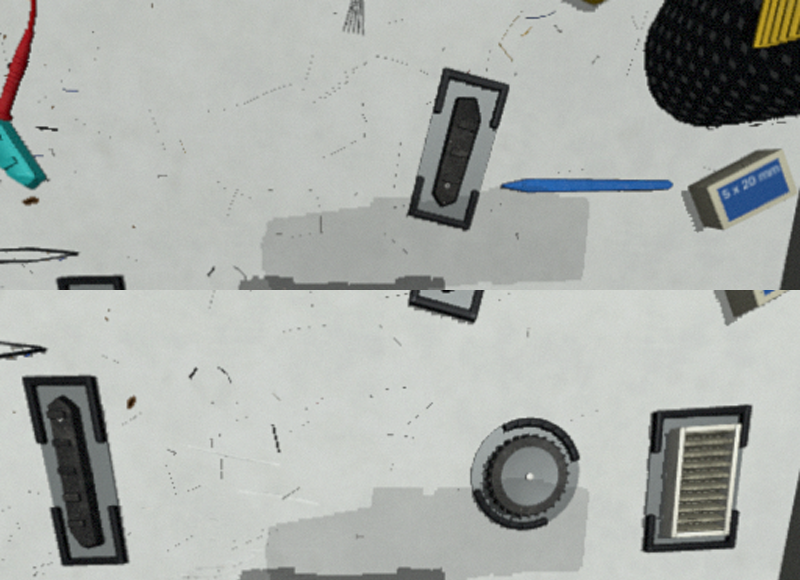

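All four parts appear to be in their trays. I'll check the margins numerically, using end and edge pixels read from this picture, and check that the pry tool hasn't moved.

```bash
python3 - <<'E'
from pp import *
C={i:cam("wrist",json.load(open(f"pose{i}.json"))) for i in (1,4,5)}
def loc(i,px,z,tray):
    P=cast(C[i],np.array(px,float)/1.5625,z)-np.array(E[tray][:2]); a=np.radians(E[tray][2])
    print(tray,"along/across mm\n",np.round(P@np.array([[np.cos(a),-np.sin(a)],[np.sin(a),np.cos(a)]])*1000,1))
loc(5,[(63,105),(91,258),(48,185),(94,185)],.015,"tray_long")
loc(4,[(467,97),(441,206),(441,150),(476,150)],.015,"tray_short")
loc(5,[(682,137),(741,134),(732,244),(672,247)],.021,"tray_wide")
def blue(i):
    h=cv2.cvtColor(cv2.imread(f"pics/w{i}.png"),cv2.COLOR_BGR2HSV)[110:130,310:435]
    m=cv2.inRange(h,(100,130,60),(125,255,255)); q=np.argwhere(m)[:,::-1]+[310,110]; return rect(cast(C[i],q,.008))
print(blue(1),blue(4))
E
```

```text
tray_long along/across mm
 [[ 62.3  -7. ]
 [-61.9  -5.8]
 [  0.3  18.1]
 [ -0.4 -19.7]]
tray_short along/across mm
 [[-42.1  -3.8]
 [ 46.   -1.6]
 [  2.1 -13.4]
 [ -4.8  14.5]]
tray_wide along/across mm
 [[ 45.1  22.9]
 [ 44.5 -23.7]
 [-44.6 -26.8]
 [-44.3  23.4]]
(array([ 0.59387738, -0.24466257]), np.float32(9.14112), np.float32(142.40065), np.float32(89.93202)) (array([ 0.59365485, -0.2443006 ]), np.float32(9.074368), np.float32(141.47917), np.float32(89.86212))
```

```bash
python3 - <<'E'
from pp import *
for i,tray,x0,x1,y0,y1 in ((5,"tray_long",40,120,160,205),(4,"tray_short",425,495,130,170)):
    C=cam("wrist",json.load(open(f"pose{i}.json"))); k=1.5625
    g=cv2.imread(f"pics/w{i}.png",0); x0,x1,y0,y1=[int(v/k) for v in (x0,x1,y0,y1)]
    q=np.argwhere(g[y0:y1,x0:x1]<75)[:,::-1]+[x0,y0]
    P=cast(C,q,.010)-np.array(E[tray][:2]); a=np.radians(E[tray][2]); v=P@[-np.sin(a),np.cos(a)]*1000
    print(tray,"across 2/50/98 %",np.percentile(v,[2,50,98]).round(1))
E
```

```text
tray_long across 2/50/98 % [-14.7  -1.6  11.5]
tray_short across 2/50/98 % [-12.4  -0.7  10.8]
```

The strips sit within 2 mm of their tray centres across the width, against 8 mm of clearance. The pry tool hasn't moved, and the arm is clear and high above the bench, so I'm handing in.

```bash
python3 -c "
from rig import *
print(close_job(),get_time_s())"
```

```text
the job is handed in; nothing more can be done
the job is handed in; nothing more can be done
```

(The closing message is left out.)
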